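Make up a power-cut kit and a tea kit on the pantry counter

TASK

Make up two kits. Power-cut kit, in the blue tote: slide the white divider up to the edge of the red floor, lay the torch flat in the long bay this makes, and stand the red candle upright in the red bay. Tea kit, on the wooden tray: set the tea caddy down gently on the blue disc and the honey jar on the yellow disc, both upright and wholly on their discs; leave the white candle and the green herb jar standing where they are.

Things in the scene. Friction and masses are not known exactly. Their poses are not given: they have to be found in the camera images.
- tote: fixed light-blue plastic tote for the power-cut kit, open on top, outside 290 (its x) x 120 (its y) x 40 high; walls and floor 5 thick, so inside 280 x 110 with the floor 5 above the origin. The part of the floor from x = +60 to +140 mm is red: the candle's end. Origin: centre of the underside, z up
- divider (a joint): white divider across the tote, 8 thick; slides along the tote's x against about 1.5 N (damping 4 N per m/s), stays where left. Value: x of its mid-plane in the tote frame (m), -0.085 to +0.085, growing towards the red end; at 0.056 its face meets the edge of the red floor. It starts short of this, leaving too little room for the torch
- divider_tab (a point): middle of the top of the divider's upright finger tab: tab 10 thick (along the tote's x), 44 wide (tote's y), its top 65 above the counter, 25 above the tote's rim
- tray: fixed low wooden tray for the tea kit, outside 260 (its x) x 130 (its y) x 20 high, walls and floor 6 thick. On its floor are two flat printed discs of 84 diameter: blue, centred at x = +58 mm, and yellow, centred at x = -58 mm (y = 0). Origin: centre of the underside, z up
- torch: battery torch lying flat, 160 long (its x) and 32 high: yellow square barrel 30 wide from x = -80 to +35 mm, black head 40 wide from +35 to +80; about 0.18 kg, balances about 5 mm from the origin towards the head. Origin: centre of the underside, z up
- red_candle: red pillar candle standing upright, 46 diameter, 65 high plus an 8 mm look-only wick, about 0.1 kg. Origin: centre of the underside, z up
- caddy: white ceramic tea caddy with blue bands and a blue lid fixed on, standing upright; straight round body 52 diameter to 56 high, lid and white knob to 72 high; about 0.2 kg. Origin: centre of the underside, z up
- honey: honey jar: amber, white paper band, yellow cap; round, 48 diameter to 46 high, 64 high in all, standing upright, about 0.17 kg. Origin: centre of the underside, z up
- white_candle: white pillar candle of the same size as the red one, 46 diameter, 65 high; stays where it is. Origin: centre of the underside, z up
- herb_jar: herb jar: dark green, white paper band, green cap, same size as the honey jar (48 diameter, 64 high); stays where it is. Origin: centre of the underside, z up
Things that resemble listed ones, but are neither listed nor needed, are in the scene too. There is more than one size of the red_candle; the job needs the middle-sized.

How it is judged (in metres and radians):
On the way:
1. the divider has been slid to the edge of the red floor (within 15 mm) (value of joint divider between 0.041 and 0.071 m), for 0.2 s.
At the end, for the whole second after the job is handed in: Divider within 15 mm of the red edge; torch flat in the long bay; red candle upright in the red bay; caddy upright within 16 mm of the blue disc's centre and honey jar of the yellow one, along each tray axis; these four at rest; white candle and herb jar upright within 25 mm of their starts (all of step 1 and x of torch in the frame of tote between -0.066 and -0.002 m and y of torch in the frame of tote between -0.045 and 0.045 m and z of torch in the frame of tote between -0.002 and 0.012 m and angle between torch's own x axis and vertical between 1.45 and 1.69 rad and x of red_candle in the frame of tote between 0.066 and 0.126 m and y of red_candle in the frame of tote between -0.042 and 0.042 m and z of red_candle in the frame of tote between -0.002 and 0.012 m and angle between each of red_candle, caddy, honey, white_candle, herb_jar's own z axis and vertical below 0.12 rad and x of caddy in the frame of tray between 0.042 and 0.074 m and y of caddy in the frame of tray between -0.016 and 0.016 m and z of caddy in the frame of tray between -0.002 and 0.013 m and x of honey in the frame of tray between -0.074 and -0.042 m and y of honey in the frame of tray between -0.016 and 0.016 m and z of honey in the frame of tray between -0.002 and 0.013 m and linear speed of each of torch, red_candle, caddy, honey below 0.02 m/s and angular speed of each of torch, red_candle, caddy, honey below 0.2 rad/s and distance of each of white_candle, herb_jar from where it was at the start of the episode below 0.025 m); the robot touches nothing.
It fails at once if the white candle is moved more than 25 mm or tipped (distance of white_candle from where it was at the start of the episode above 0.025 m or angle between white_candle's own z axis and vertical above 0.5 rad).
It fails at once if the herb jar is moved more than 25 mm or tipped (distance of herb_jar from where it was at the start of the episode above 0.025 m or angle between herb_jar's own z axis and vertical above 0.5 rad).
It fails at once if the caddy is dropped or thrown (out of the fingers and faster than 0.6 m/s) (linear speed of caddy above 0.6 m/s and contact force between the fingers and caddy below 0.3 N).
It fails at once if the caddy strikes or is pressed on the tray with more than 60 N (contact force between caddy and tray above 60 N).
It also fails if it takes over 120 s, if anything falls off the work surface, if the arm or the gripper's body presses on something with over 40 N, if the wrist force passes 120 N, or if a joint passes its speed limit or range.

ROBOT

A 7-joint arm with a two-finger parallel gripper is mounted at the origin on the work surface. World frame = base frame: x ahead of the robot, y to its left, z up, the work surface at z = 0. Lengths are in mm, angles in rad, forces in N, time in s.
With the tool pointing down it reaches from about 400 to 850 mm from the base axis. Payload 10.4 kg.
Tool frame: the origin (TCP) lies midway between the tips of the shut fingers; the grasp point (between the pads) lies r.pinch_z behind it (r.pinch_z is the distance from the TCP to the grasp point, in mm); z points along the fingers, y is the line along which they close (so a half turn about z gives the same grasp; the last joint's range is limited). The gripper opens to 87 mm and grips with 3 to 60 N. Pads are 19 mm wide; open, the fingers measure 117 mm over their backs; the gripper's body (75 mm by 190 mm) begins 51 mm behind the grasp point.
Start: joints at [1.246, 0.332, -0.065, 1.46, 0.022, 1.35, -0.088], TCP at [185.796, -596.768, 222.576] pointing down, gripper open.
Joint ranges: [-2.6, 2.6], [-0.5, 2.12], [-1.47, 1.34], [0.16, 2.42], [-1.27, 4.41], [0.06, 2.06], [-2.6, 2.6]. Speed limits (rad/s): [2.22, 2.22, 2.79, 2.79, 3.14, 3.14, 3.14].

INTERFACE

Orientations are given as a unit quaternion [w, x, y, z].
In Python, from bench import r gives the robot as it stands. The module is installed in compiled form; this text tells all that it offers.
- The arm moves only by the tool arm_command, never from a script. Its argument "moves" is one flat list of numbers, 7 for each row, row after row: the shift along the world's x, y, z scaled (see below), then the turn, a rotation vector about the world's x, y, z scaled (see below), then the opening, from 0 (shut) to 1 (fully open). In form: [tx, ty, tz, wx, wy, wz, fingers, tx, ty, tz, wx, wy, wz, fingers, ...]. A call has 1 to 10 rows; each row is the pose to reach, as a shift and turn from the pose commanded when the call began; what a row does not reach only later rows make up. The controller multiplies each number of a shift by 250 mm and each number of a turn by 120 degrees. A row lasts 1/10 s, in which the tool goes at most 50 mm and 8.59 degrees, less where a joint would pass 70% of its speed; a pose out of reach is approached as far as the arm can. A call with a number of a shift or a turn outside -1 to 1 is refused whole. A call with a gripper value outside its range is refused whole. The fingers move at their own pace and stop on an object; "newtons" is the grip in N (left out, the last holds). Time passes only in rows, so rows that repeat a pose let the fingers close. It gives the time, the measured TCP pose, the force, the opening and the grip force at its end, in the units of the state.
- r.sense(): the state, without advancing time (a new reading comes with each control period).
- r.camera(name): name is "side" or "top"; returns a dict with "pixels" (480x640x3 uint8, red, green, blue), "range_z" (480x640 float32, mm along the optical axis (not along the pixel's ray), 0 where there is no reading), "fov_y" (degrees; the focal length in pixels is half the picture's height over the tangent of half this angle, whatever the lens; pixels are square), "cx", "cy" (the principal point, pixels), "rvec" (rotation vector, rad) and "tvec" (3), from world to camera coordinates, as OpenCV has them. Camera axes: x right, y down, z forward; pixel columns grow to the right and rows downward; lengths in mm; the calibration is good to about 2 mm. A picture is of the moment at which its call begins.
- r.close_job(): hands the job in; it is judged then, once.
The state is a dict: "clock": time; "joints": joint angles; "joint_vel": joint speeds; "effort": joint torques, N m; "tcp_pos": TCP position; "tcp_rot": TCP orientation; "force": force on the tool from outside, world axes, zero at the start; "ft_torque": the same for the moment, N m; "grip_width": opening from 0.0 (shut) to 1.0 (fully open); "grasp_force": force on a finger pad.
Only numpy, scipy, OpenCV 4.12 (cv2) and the standard library are available. Lean on these libraries where they do the work, as an engineer would, in place of code of your own. Each camera call takes 0.05 s, during which the arm holds its last target. There are 200 camera calls.

## Working session

There is one attempt and no reset: what is moved stays moved. The work goes in short steps, Python scripts to look and compute and a tool call to move; the robot and the scene stay as the last step left them, time stands still between calls to the robot, and variables do not carry over. Pictures are saved under pics/ and viewed, at most 14 in all, crops included, and the job is handed in when it is done.

Besides the shell and the picture viewer there is one more tool, called as a command line: name --argument value ..., lists and objects as JSON in quotes. arm_command: Moves the arm, as the interface text tells. Its arguments: {"type":"object","properties":{"moves":{"type":"array"},"newtons":{"type":"number"}},"required":["moves"]}

```bash
mkdir -p pics; cat > h.py <<'E'
import numpy as np, cv2
from bench import r
def snap(n,f):
    c=r.camera(n); cv2.imwrite(f'pics/{f}.png',c['pixels'][:,:,::-1]); np.savez(f'{f}.npz',**c); return c
def load(f): return np.load(f'{f}.npz')
def cam(c):
    R=cv2.Rodrigues(np.array(c['rvec'],float))[0]; t=np.array(c['tvec'],float).ravel()
    f=240/np.tan(np.radians(float(c['fov_y']))/2); return R,t,f
def cloud(c):
    R,t,f=cam(c); z=c['range_z'].astype(float); v,u=np.mgrid[:480,:640]
    P=np.stack([(u-c['cx'])/f*z,(v-c['cy'])/f*z,z],-1)
    W=(P-t)@R; W[z==0]=np.nan; return W
def atz(c,u,v,h):
    R,t,f=cam(c); d=R.T@np.array([(u-c['cx'])/f,(v-c['cy'])/f,1]); o=-R.T@t
    return o+d*(h-o[2])/d[2]
E
python3 - <<'E'
from h import *
for n in('top','side'):
    c=snap(n,n+'0'); R,t,f=cam(c); print(n,-R.T@t,R[2],f,c['cx'],c['cy'])
print(r.sense(), r.pinch_z)
E
```

```text
top [ 415.12198935   -5.22591971 1289.89776108] [ 7.97603330e-02  4.96984726e-04 -9.96813946e-01] 595.8976349062422 311.5914721077584 239.54408539860486
side [ 480.52796682 -913.96066233  831.92675267] [ 0.03876489  0.76533899 -0.64245896] 564.4390272588121 317.3030664154444 237.2626206147685
{'clock': 0.1, 'joints': array([ 1.24639396,  0.33283319, -0.06469608,  1.46084095,  0.0216179 ,
        1.34988085, -0.08850184]), 'joint_vel': array([ 0.0004965 , -0.00185711, -0.00103446, -0.00217213,  0.00180767,
        0.00052623,  0.00082695]), 'effort': array([ 1.07257354e-03, -6.24544716e+01,  2.44105014e-02, -3.90718532e+01,
       -6.15035277e-02,  3.65591759e-02,  3.79050084e-05]), 'tcp_pos': array([ 185.66624873, -596.43616987,  221.82599698]), 'tcp_rot': array([-6.19341063e-04,  9.88634510e-01,  1.50337635e-01, -1.31605066e-04]), 'force': array([-0.09242807, -0.42287442,  0.94914801]), 'ft_torque': array([-0.00367281,  0.04290506, -0.03661895]), 'grasp_force': 0.0, 'grip_width': 0.9996626793537564} 18.700000000000003
```

View pics/top0.png

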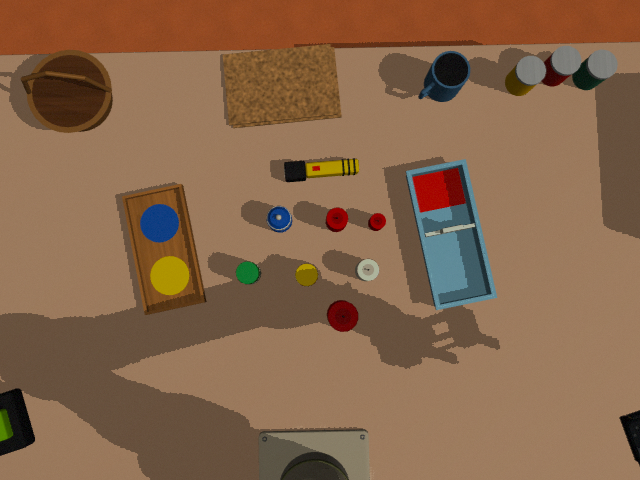

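View pics/side0.png

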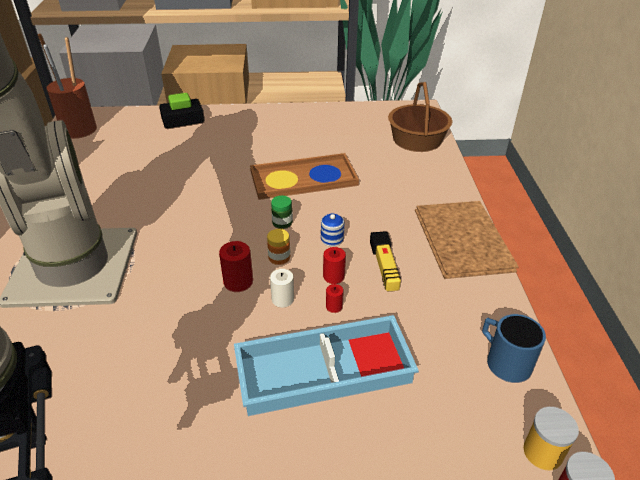

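Top view: the red candles are at (342,316) large, (337,219) middle and (377,222) small; the middle one should be the 46 mm candle. Caddy (280,219), honey (306,275), herb (248,272), white candle (368,270), torch (322,169), tote (450,235), tray (165,248). I'll confirm the candle by crop and measured sizes.

```bash
cat > m.py <<'E'
from h import *
def rep(c):
    W=cloud(c); 
    S={'redM':(337,219),'redS':(377,222),'redL':(342,316),'caddy':(280,219),'honey':(306,275),'herb':(248,272),'white':(368,270)}
    for k,(u,v) in S.items():
        w=W[v-28:v+28,u-28:u+28].reshape(-1,3); w=w[np.isfinite(w[:,2])]
        t=w[w[:,2]>25]; 
        # keep points near the seed
        s=W[v,u]; t=t[np.hypot(*(t-s)[:,:2].T)<40]
        h=np.percentile(t[:,2],97); q=t[t[:,2]>(40 if 'S' not in k else 30)]
        (cx,cy),rad=cv2.minEnclosingCircle(q[:,:2].astype(np.float32))
        print(k,'h',round(h,1),'mean',q.mean(0)[:2].round(1),'circ',round(cx,1),round(cy,1),'d',round(2*rad,1))
E
python3 - <<'E'
from m import *
c=load('top0'); rep(c); W=cloud(c)
p=c['pixels'].astype(int); hsv=cv2.cvtColor(c['pixels'],cv2.COLOR_RGB2HSV)
def box(m,n):
    w=W[m]; w=w[np.isfinite(w[:,2])]; b=cv2.minAreaRect(w[:,:2].astype(np.float32)); print(n,len(w),'z',np.median(w[:,2]).round(1),'c',np.round(b[0],1),'size',np.round(b[1],1),'ang',round(b[2],2), 'med',np.median(w[:,:2],0).round(1))
def roi(a,b,cc,d):
    m=np.zeros((480,640),bool); m[b:d,a:cc]=1; return m
Z=W[:,:,2]
box(roi(275,145,370,195)&(Z>15),'torch')
y=(hsv[:,:,0]>20)&(hsv[:,:,0]<35)&(hsv[:,:,1]>180)&(hsv[:,:,2]>90)
box(roi(300,145,370,195)&(Z>15)&y,'barrel')
box(roi(395,150,510,320)&(Z>30),'tote'); box(roi(395,150,510,320)&(Z>55),'tab')
box(roi(395,150,510,320)&(hsv[:,:,1]>200)&((hsv[:,:,0]<5)|(hsv[:,:,0]>175))&(Z<25),'redfloor')
box(roi(110,175,215,325)&(Z>13)&(Z<30),'tray')
b=roi(110,175,215,325)
box(b&(hsv[:,:,0]>100)&(hsv[:,:,0]<130)&(hsv[:,:,1]>150),'blue');box(b&y,'yellow')
cv2.imwrite('pics/crop1.png',cv2.resize(c['pixels'][140:350,230:510,::-1],None,fx=2.8,fy=2.8,interpolation=cv2.INTER_CUBIC))
E
```

```text
redM h 68.8 mean [556. -57.] circ 556.8 -57.3 d 45.6
redS h 52.3 mean [ 551.  -142.8] circ 551.7 -143.5 d 33.9
redL h 91.7 mean [357.  -62.9] circ 356.5 -63.6 d 61.9
caddy h 68.2 mean [560.1  63. ] circ 561.3 63.7 d 52.5
honey h 67.7 mean [441.6   8.2] circ 441.7 8.2 d 46.9
herb h 67.6 mean [448.3 129.2] circ 448.6 130.1 d 47.4
white h 68.7 mean [ 449.2 -117.5] circ 449.5 -118.3 d 46.0
torch 1190 z 30.8 c [668.8 -28.2] size [ 40.7 160.5] ang 2.89 med [668.2 -21.3]
barrel 645 z 30.5 c [671.2 -51.5] size [ 31.  113.9] ang 4.26 med [669.2 -48.9]
tote 2354 z 39.2 c [ 522.6 -297.8] size [300.6 131.9] ang 10.27 med [ 527.2 -301.5]
tab 110 z 63.5 c [ 530.9 -294.9] size [10.1 42.9] ang 10.15 med [ 530.8 -294.8]
redfloor 1648 z 4.8 c [ 621.4 -283.4] size [ 79.5 101.6] ang 10.09 med [ 621.2 -283.5]
tray 1205 z 19.0 c [504.9 314.4] size [261.3 133.1] ang 11.04 med [504.7 322.2]
blue 1119 z 6.0 c [561.1 325.3] size [81.6 81.4] ang 41.95 med [560.8 325. ]
yellow 1212 z 6.2 c [447.5 302.7] size [83.2 83.1] ang 77.22 med [447.3 302.8]
```

View pics/crop1.png

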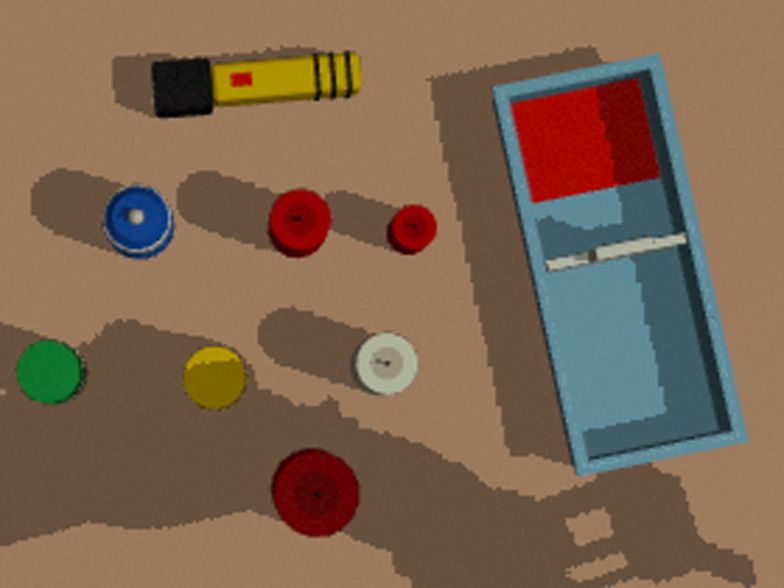

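Confirmed: the centre red candle at (337,219), crop (300,222), measures 46 mm across and about 66–69 mm high. The others are 34 and 62 mm. First I'll grip the divider tab and slide it about 47 mm along the tote's x (10.15° heading).

```bash
cat > g.py <<'E'
import sys; from h import *
from scipy.spatial.transform import Rotation as Ro
# args: x y z closing-line heading deg
a=list(map(float,sys.argv[1:])); s=r.sense(); p=s['tcp_pos']; q=s['tcp_rot']
R=Ro.from_quat(q[[1,2,3,0]]); y=R.as_matrix()[:,1]; h=np.degrees(np.arctan2(y[1],y[0]))
print('t',s['clock'],'pos',p.round(1),'toolz',R.as_matrix()[:,2].round(3),'heading',h.round(2),'w',s['grip_width'].round(3),'gf',s['grasp_force'],'F',s['force'].round(1),'j',s['joints'].round(2))
for i in range(0,len(a),4):
    d=(a[i+3]-h+90)%180-90; print('shift',((np.array(a[i:i+3])-p)/250).round(4),'turn',round(d/120,4),'or',round((d-180*np.sign(d))/120,4))
E
python3 g.py 531 -295 150 10.15 531 -295 42 10.15
```

```text
Traceback (most recent call last):
  File "g.py", line 6, in <module>
    print('t',s['clock'],'pos',p.round(1),'toolz',R.as_matrix()[:,2].round(3),'heading',h.round(2),'w',s['grip_width'].round(3),'gf',s['grasp_force'],'F',s['force'].round(1),'j',s['joints'].round(2))
                                                                                                       ^^^^^^^^^^^^^^^^^^^^^
AttributeError: 'float' object has no attribute 'round'
```

```bash
sed -i "s/s\['grip_width'\].round(3)/round(s['grip_width'],3)/" g.py; python3 g.py 531 -295 150 10.15 531 -295 42 10.15
```

```text
t 0.1 pos [ 185.7 -596.4  221.8] toolz [-0.     0.001 -1.   ] heading -72.71 w 1.0 gf 0.0 F [-0.1 -0.4  0.9] j [ 1.25  0.33 -0.06  1.46  0.02  1.35 -0.09]
shift [ 1.3813  1.2057 -0.2873] turn 0.6905 or -0.8095
shift [ 1.3813  1.2057 -0.7193] turn 0.6905 or -0.8095
```

arm_command --moves '[0.7,0.6,0,0,0,0.345,0.6,0.7,0.6,0,0,0,0.345,0.6,0.7,0.6,0,0,0,0.345,0.6,0.7,0.6,0,0,0,0.345,0.6,0.7,0.6,0,0,0,0.345,0.6,0.7,0.6,0,0,0,0.345,0.6,0.7,0.6,0,0,0,0.345,0.6,0.7,0.6,0,0,0,0.345,0.6]'

```text
clock: 0.9
tcp_pos: [359.4, -447.9, 222.3]
tcp_rot: [-0.0, 0.872, 0.489, -0.0]
force: [0.2, -0.8, -0.2]
grip_width: 0.603
grasp_force: 0.0
```

arm_command --moves '[0.68,0.6,-0.29,0,0,0.345,0.6,0.68,0.6,-0.29,0,0,0.345,0.6,0.68,0.6,-0.29,0,0,0.345,0.6,0.68,0.6,-0.29,0,0,0.345,0.6,0.68,0.6,-0.29,0,0,0.345,0.6,0.68,0.6,-0.29,0,0,0.345,0.6,0.68,0.6,-0.29,0,0,0.345,0.6,0.68,0.6,-0.29,0,0,0.345,0.6,0.68,0.6,-0.29,0,0,0.345,0.6]'

```text
clock: 1.8
tcp_pos: [529.8, -298.8, 150.4]
tcp_rot: [0.0, 0.644, 0.765, -0.0]
force: [0.2, 0.2, -0.3]
grip_width: 0.601
grasp_force: 0.0
```

```bash
python3 g.py 531 -295 42 10.15
```

```text
t 1.8 pos [ 529.8 -298.8  150.4] toolz [ 0.    -0.001 -1.   ] heading 9.87 w 0.601 gf 0.0 F [ 0.2  0.2 -0.3] j [ 0.82  0.39 -0.48  1.58  0.19  1.22  0.48]
shift [ 0.0049  0.0152 -0.4338] turn 0.0024 or -1.4976
```

arm_command --moves '[0.005,0.015,-0.2,0,0,0.0024,0.6,0.005,0.015,-0.33,0,0,0.0024,0.6,0.005,0.015,-0.434,0,0,0.0024,0.6,0.005,0.015,-0.434,0,0,0.0024,0,0.005,0.015,-0.434,0,0,0.0024,0,0.005,0.015,-0.434,0,0,0.0024,0,0.005,0.015,-0.434,0,0,0.0024,0,0.005,0.015,-0.434,0,0,0.0024,0]' --newtons 20

```text
clock: 2.6
tcp_pos: [532.6, -293.4, 42.8]
tcp_rot: [0.001, 0.64, 0.768, 0.0]
force: [-0.3, 1.3, -0.5]
grip_width: 0.227
grasp_force: 0.0
```

arm_command --moves '[0.037,0.0066,0,0,0,0,0,0.074,0.0132,0,0,0,0,0,0.111,0.02,0,0,0,0,0,0.148,0.0264,0,0,0,0,0,0.185,0.033,0,0,0,0,0,0.185,0.033,0,0,0,0,0,0.185,0.033,0,0,0,0,0,0.185,0.033,0,0,0,0,0]'

```text
clock: 3.4
tcp_pos: [579.3, -285.1, 42.1]
tcp_rot: [0.001, 0.64, 0.768, 0.0]
force: [2.2, -4.0, 6.0]
grip_width: 0.112
grasp_force: 20.0
```

arm_command --moves '[0,0,0,0,0,0,0.5,0,0,0,0,0,0,0.5,0,0,0,0,0,0,0.5,0,0,0.2,0,0,0,0.5,0,0,0.4,0,0,0,0.5,0,0,0.6,0,0,0,0.5,0,0,0.6,0,0,0,0.7,0,0,0.6,0,0,0,0.7]'

```text
clock: 4.2
tcp_pos: [578.6, -284.6, 192.5]
tcp_rot: [0.001, 0.64, 0.768, 0.0]
force: [-0.2, 0.1, -0.7]
grip_width: 0.607
grasp_force: 0.0
```

```bash
python3 g.py 669 -23 100 3.2 669 -23 5 3.2
```

```text
t 4.2 pos [ 578.6 -284.6  192.5] toolz [ 0.002 -0.001 -1.   ] heading 10.39 w 0.607 gf 0.0 F [-0.2  0.1 -0.7] j [ 0.75  0.43 -0.48  1.43  0.2   1.33  0.43]
shift [ 0.3615  1.0465 -0.3699] turn -0.0599 or 1.4401
shift [ 0.3615  1.0465 -0.7499] turn -0.0599 or 1.4401
```

arm_command --moves '[0.18,0.5,0,0,0,-0.06,0.7,0.36,0.99,-0.2,0,0,-0.06,0.7,0.36,0.99,-0.2,0,0,-0.06,0.7,0.36,0.99,-0.2,0,0,-0.06,0.7,0.36,0.99,-0.2,0,0,-0.06,0.7,0.36,0.99,-0.3,0,0,-0.06,0.7,0.36,0.99,-0.3,0,0,-0.06,0.7,0.36,0.99,-0.3,0,0,-0.06,0.7,0.36,0.99,-0.3,0,0,-0.06,0.7]'

```text
clock: 5.1
tcp_pos: [668.2, -39.1, 116.7]
tcp_rot: [0.0, 0.688, 0.726, -0.0]
force: [0.6, -0.1, -0.2]
grip_width: 0.699
grasp_force: 0.0
```

```bash
python3 g.py 669 -23 5 3.2; python3 - <<'E'
from h import *
c=snap('top','top1'); W=cloud(c)
m=np.zeros((480,640),bool); m[150:320,395:510]=1; m&=(W[:,:,2]>55)&(W[:,:,2]<72)
w=W[m];b=cv2.minAreaRect(w[:,:2].astype(np.float32));print(b)
a=np.radians(10.15);print((np.array(b[0])-[522.4,-297.4])@[np.cos(a),np.sin(a)])
E
```

```text
t 5.1 pos [668.2 -39.1 116.7] toolz [-0.    -0.001 -1.   ] heading 3.07 w 0.699 gf 0.0 F [ 0.6 -0.1 -0.2] j [ 0.36  0.55 -0.52  1.44  0.28  1.23 -0.14]
shift [ 0.0033  0.0644 -0.4467] turn 0.0011 or -1.4989
((578.29150390625, -286.83978271484375), (10.211400032043457, 43.72224807739258), 10.756643295288086)
56.877771689629654
```

Divider reads 0.057, good. Next, the torch.

arm_command --moves '[0.003,0.064,-0.2,0,0,0,0.7,0.003,0.064,-0.35,0,0,0,0.7,0.003,0.064,-0.445,0,0,0,0.7,0.003,0.064,-0.445,0,0,0,0.7,0.003,0.064,-0.445,0,0,0,0,0.003,0.064,-0.445,0,0,0,0,0.003,0.064,-0.445,0,0,0,0,0.003,0.064,-0.445,0,0,0,0,0.003,0.064,-0.445,0,0,0,0,0.003,0.064,-0.445,0,0,0,0]' --newtons 25

```text
clock: 6.15
tcp_pos: [669.5, -21.4, 6.0]
tcp_rot: [0.001, 0.687, 0.726, 0.0]
force: [-0.2, -0.8, 3.3]
grip_width: 0.347
grasp_force: 25.0
```

arm_command --moves '[0,0,0,0,0,0,0,0,0,0,0,0,0,0,0,0,0.1,0,0,0,0,0,0,0.3,0,0,0,0,0,0,0.5,0,0,0,0,0,0,0.6,0,0,0,0,0,0,0.6,0,0,0,0]'

```text
clock: 6.85
tcp_pos: [670.9, -20.9, 159.7]
tcp_rot: [0.002, 0.687, 0.726, 0.002]
force: [-0.4, -0.0, -0.9]
grip_width: 0.351
grasp_force: 25.0
```

```bash
cat >> g.py <<'E'
T=np.array([522.4,-297.4]);A=np.radians(10.15);ex=np.array([np.cos(A),np.sin(A)]);ey=np.array([-ex[1],ex[0]])
print('torch grasp goal',T-37*ex,'candle',T+98*ex)
E
python3 g.py 486 -303.9 155 100.15
```

```text
t 6.85 pos [670.9 -20.9 159.7] toolz [ 0.006  0.    -1.   ] heading 3.18 w 0.351 gf 24.98644285602495 F [-0.4 -0.  -0.9] j [ 0.34  0.52 -0.54  1.39  0.27  1.3  -0.15]
shift [-0.7395 -1.1322 -0.0188] turn -0.6919 or 0.8081
torch grasp goal [ 485.97905855 -303.92035461] candle [ 618.86627734 -280.12987157]
```

arm_command --moves '[-0.04,-0.06,0,0,0,-0.035,0,-0.11,-0.17,0,0,0,-0.104,0,-0.18,-0.28,0,0,0,-0.173,0,-0.25,-0.39,0,0,0,-0.242,0,-0.33,-0.5,0,0,0,-0.311,0,-0.4,-0.61,0,0,0,-0.38,0,-0.48,-0.72,0,0,0,-0.449,0,-0.55,-0.83,0,0,0,-0.518,0,-0.62,-0.93,0,0,0,-0.587,0,-0.66,-0.99,0,0,0,-0.63,0]'

```text
clock: 7.85
tcp_pos: [501.2, -271.0, 153.5]
tcp_rot: [-0.0, 0.989, 0.149, -0.002]
force: [0.4, 0.1, -0.7]
grip_width: 0.344
grasp_force: 25.0
```

arm_command --moves '[-0.05,-0.08,0,0,0,-0.04,0,-0.08,-0.14,0,0,0,-0.062,0,-0.08,-0.14,0,0,0,-0.062,0,-0.08,-0.14,0,0,0,-0.062,0,-0.08,-0.14,0,0,0,-0.062,0]'

```text
clock: 8.35
tcp_pos: [484.7, -302.4, 154.9]
tcp_rot: [-0.0, 0.996, 0.09, -0.0]
force: [0.1, -0.0, -1.6]
grip_width: 0.339
grasp_force: 25.0
```

```bash
python3 g.py 486 -303.9 11 100.15; python3 - <<'E'
from h import *
snap('side','side1')
E
```

```text
t 8.35 pos [ 484.7 -302.4  154.9] toolz [-0.     0.001 -1.   ] heading -79.7 w 0.339 gf 24.98650307301432 F [ 0.1 -0.  -1.6] j [ 0.66  0.27 -0.22  1.69  0.06  1.19 -0.96]
shift [ 0.0052 -0.006  -0.5757] turn -0.0013 or 1.4987
torch grasp goal [ 485.97905855 -303.92035461] candle [ 618.86627734 -280.12987157]
```

View pics/side1.png

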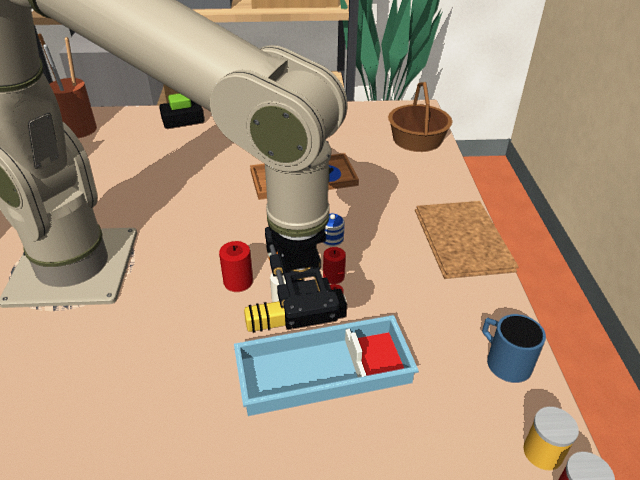

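Side view: torch held level above the tote (tail at (250,318)), white divider at the red edge (357,352). I'll lower it.

arm_command --moves '[0.005,-0.006,-0.15,0,0,0,0,0.005,-0.006,-0.3,0,0,0,0,0.005,-0.006,-0.42,0,0,0,0,0.005,-0.006,-0.5,0,0,0,0,0.005,-0.006,-0.54,0,0,0,0,0.005,-0.006,-0.56,0,0,0,0,0.005,-0.006,-0.573,0,0,0,0,0.005,-0.006,-0.573,0,0,0,0,0.005,-0.006,-0.573,0,0,0,0]'

```text
clock: 9.3
tcp_pos: [485.9, -305.6, 13.0]
tcp_rot: [0.0, 0.996, 0.088, 0.001]
force: [-1.7, -0.2, -1.3]
grip_width: 0.344
grasp_force: 25.0
```

arm_command --moves '[0,0,0,0,0,0,0.55,0,0,0,0,0,0,0.55,0,0,0,0,0,0,0.55,0,0,0,0,0,0,0.55,0,0,0.15,0,0,0,0.55,0,0,0.3,0,0,0,0.55,0,0,0.5,0,0,0,0.55,0,0,0.6,0,0,0,0.75,0,0,0.6,0,0,0,0.75]'

```text
clock: 10.2
tcp_pos: [487.4, -306.4, 166.7]
tcp_rot: [0.002, 0.996, 0.088, 0.003]
force: [0.7, -0.3, -0.4]
grip_width: 0.657
grasp_force: 0.0
```

```bash
python3 g.py 556.5 -57.2 160 100 556.5 -57.2 17 100
```

```text
t 10.2 pos [ 487.4 -306.4  166.7] toolz [ 0.006 -0.004 -1.   ] heading -79.86 w 0.657 gf 0.0 F [ 0.7 -0.3 -0.4] j [ 0.67  0.27 -0.22  1.67  0.06  1.21 -0.96]
shift [ 0.2766  0.9966 -0.0269] turn -0.0011 or 1.4989
shift [ 0.2766  0.9966 -0.5989] turn -0.0011 or 1.4989
torch grasp goal [ 485.97905855 -303.92035461] candle [ 618.86627734 -280.12987157]
```

arm_command --moves '[0.05,0.18,0,0,0,0,0.75,0.11,0.37,0,0,0,0,0.75,0.165,0.56,0,0,0,0,0.75,0.22,0.75,0,0,0,0,0.75,0.26,0.9,0,0,0,0,0.75,0.277,0.997,0,0,0,0,0.75,0.277,0.997,-0.05,0,0,0,0.75,0.277,0.997,-0.15,0,0,0,0.75,0.277,0.997,-0.2,0,0,0,0.75,0.277,0.997,-0.2,0,0,0,0.75]'

```text
clock: 11.2
tcp_pos: [552.7, -56.8, 109.5]
tcp_rot: [-0.0, 0.996, 0.088, -0.002]
force: [-0.1, -0.3, 0.8]
grip_width: 0.749
grasp_force: 0.0
```

```bash
python3 g.py 556.5 -57.2 17 100; python3 - <<'E'
from h import *
c=snap('top','top2'); snap('side','side2')
cv2.imwrite('pics/crop2.png',cv2.resize(c['pixels'][150:320,390:510,::-1],None,fx=3,fy=3))
E
```

```text
t 11.2 pos [552.7 -56.8 109.5] toolz [-0.005  0.    -1.   ] heading -79.92 w 0.749 gf 0.0 F [-0.1 -0.3  0.8] j [ 0.34  0.3  -0.37  1.76  0.12  1.1  -1.47]
shift [ 0.015  -0.0016 -0.37  ] turn -0.0007 or 1.4993
torch grasp goal [ 485.97905855 -303.92035461] candle [ 618.86627734 -280.12987157]
```

View pics/crop2.png

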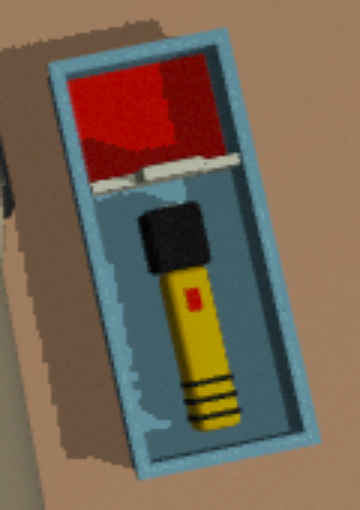

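The torch lies flat in the long bay: head at crop (175,237), tail at (215,415), clear of both ends. Next, the red candle.

arm_command --moves '[0.012,-0.002,-0.1,0,0,0,0.75,0.012,-0.002,-0.22,0,0,0,0.75,0.012,-0.002,-0.33,0,0,0,0.75,0.012,-0.002,-0.37,0,0,0,0.75,0.012,-0.002,-0.37,0,0,0,0.75,0.012,-0.002,-0.37,0,0,0,0,0.012,-0.002,-0.37,0,0,0,0,0.012,-0.002,-0.37,0,0,0,0,0.012,-0.002,-0.37,0,0,0,0,0.012,-0.002,-0.37,0,0,0,0]' --newtons 15

```text
clock: 12.3
tcp_pos: [558.3, -56.7, 20.7]
tcp_rot: [0.0, 0.996, 0.088, 0.001]
force: [-1.6, -0.9, 6.6]
grip_width: 0.524
grasp_force: 15.0
```

arm_command --moves '[0,0,0,0,0,0,0,0,0,0.08,0,0,0,0,0,0,0.22,0,0,0,0,0,0,0.38,0,0,0,0,0,0,0.5,0,0,0,0,0,0,0.5,0,0,0,0,0,0,0.5,0,0,0,0]'

```text
clock: 13.0
tcp_pos: [557.7, -56.6, 145.0]
tcp_rot: [0.0, 0.996, 0.088, 0.001]
force: [-0.2, 0.2, -1.3]
grip_width: 0.525
grasp_force: 15.0
```

```bash
python3 g.py 618.9 -280.1 140 100.15
```

```text
t 13.0 pos [557.7 -56.6 145. ] toolz [ 0.001 -0.    -1.   ] heading -79.86 w 0.525 gf 14.999509028712055 F [-0.2  0.2 -1.3] j [ 0.35  0.27 -0.38  1.72  0.11  1.17 -1.46]
shift [ 0.2449 -0.8941 -0.0199] turn 0.0001 or -1.4999
torch grasp goal [ 485.97905855 -303.92035461] candle [ 618.86627734 -280.12987157]
```

arm_command --moves '[0.02,-0.08,0,0,0,0,0,0.06,-0.22,0,0,0,0,0,0.105,-0.38,0,0,0,0,0,0.15,-0.54,0,0,0,0,0,0.19,-0.7,0,0,0,0,0,0.23,-0.83,0,0,0,0,0,0.245,-0.894,0,0,0,0,0,0.245,-0.894,0,0,0,0,0,0.245,-0.894,0,0,0,0,0,0.245,-0.894,0,0,0,0,0]'

```text
clock: 14.0
tcp_pos: [618.7, -278.2, 143.8]
tcp_rot: [-0.001, 0.996, 0.089, -0.0]
force: [-0.8, -0.2, -1.8]
grip_width: 0.523
grasp_force: 15.0
```

```bash
python3 g.py 618.9 -280.1 26 100.15; python3 - <<'E'
from h import *
c=snap('side','side3')
cv2.imwrite('pics/crop3.png',cv2.resize(c['pixels'][210:430,220:440,::-1],None,fx=2.5,fy=2.5))
E
```

```text
t 14.0 pos [ 618.7 -278.2  143.8] toolz [-0.001  0.001 -1.   ] heading -79.76 w 0.523 gf 14.99957512394758 F [-0.8 -0.2 -1.8] j [ 0.54  0.51 -0.26  1.39  0.13  1.26 -1.12]
shift [ 0.001  -0.0075 -0.4713] turn -0.0008 or 1.4992
torch grasp goal [ 485.97905855 -303.92035461] candle [ 618.86627734 -280.12987157]
```

View pics/crop3.png

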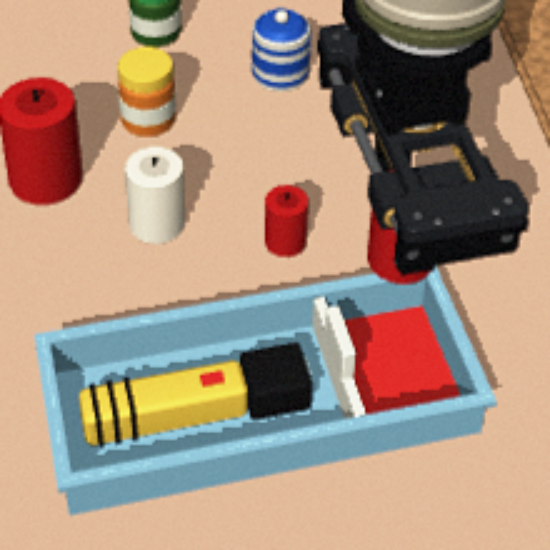

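The middle candle is held upright above the red bay (crop (400,255)), and the small one is still standing. I'll lower it.

arm_command --moves '[0,-0.007,-0.1,0,0,0,0,0,-0.007,-0.22,0,0,0,0,0,-0.007,-0.32,0,0,0,0,0,-0.007,-0.4,0,0,0,0,0,-0.007,-0.44,0,0,0,0,0,-0.007,-0.46,0,0,0,0,0,-0.007,-0.473,0,0,0,0,0,-0.007,-0.477,0,0,0,0,0,-0.007,-0.477,0,0,0,0]'

```text
clock: 14.95
tcp_pos: [619.3, -281.9, 26.2]
tcp_rot: [0.0, 0.996, 0.088, 0.001]
force: [-0.3, 0.4, -1.0]
grip_width: 0.52
grasp_force: 15.0
```

arm_command --moves '[0,0,0,0,0,0,0.65,0,0,0,0,0,0,0.65,0,0,0,0,0,0,0.65,0,0,0,0,0,0,0.65,0,0,0.1,0,0,0,0.65,0,0,0.25,0,0,0,0.65,0,0,0.4,0,0,0,0.65,0,0,0.55,0,0,0,0.75,0,0,0.55,0,0,0,0.85]'

```text
clock: 15.85
tcp_pos: [621.5, -282.7, 169.5]
tcp_rot: [0.002, 0.996, 0.088, 0.004]
force: [-0.4, -0.2, 0.9]
grip_width: 0.756
grasp_force: 0.0
```

```bash
python3 g.py 561 63.5 160 101 561 63.5 15 101
```

```text
t 15.85 pos [ 621.5 -282.7  169.5] toolz [ 0.009 -0.004 -1.   ] heading -79.87 w 0.756 gf 0.0 F [-0.4 -0.2  0.9] j [ 0.54  0.49 -0.26  1.36  0.13  1.3  -1.12]
shift [-0.2421  1.3848 -0.0379] turn 0.0073 or -1.4927
shift [-0.2421  1.3848 -0.6179] turn 0.0073 or -1.4927
torch grasp goal [ 485.97905855 -303.92035461] candle [ 618.86627734 -280.12987157]
```

arm_command --moves '[-0.03,0.18,0,0,0,0,0.85,-0.06,0.37,0,0,0,0,0.85,-0.1,0.56,0,0,0,0,0.85,-0.13,0.75,0,0,0,0,0.85,-0.16,0.93,0,0,0,0,0.85,-0.17,0.99,0,0,0,0,0.85,-0.17,0.99,0,0,0,0,0.85]'

```text
clock: 16.55
tcp_pos: [576.0, -31.0, 163.0]
tcp_rot: [-0.0, 0.996, 0.091, 0.0]
force: [-0.1, -0.1, -0.6]
grip_width: 0.851
grasp_force: 0.0
```

arm_command --moves '[-0.03,0.18,0,0,0,0,0.85,-0.06,0.36,0,0,0,0.007,0.85,-0.072,0.395,0,0,0,0.007,0.85,-0.072,0.395,-0.1,0,0,0.007,0.85,-0.072,0.395,-0.2,0,0,0.007,0.85,-0.072,0.395,-0.2,0,0,0.007,0.85,-0.072,0.395,-0.2,0,0,0.007,0.85]'

```text
clock: 17.25
tcp_pos: [558.6, 63.2, 113.0]
tcp_rot: [0.0, 0.995, 0.095, -0.0]
force: [0.2, 0.3, 0.7]
grip_width: 0.846
grasp_force: 0.0
```

```bash
python3 g.py 561 63.5 15 101;python3 - <<'E'
from h import *
c=snap('top','top3'); W=cloud(c); a=np.radians(10.15); p=c['pixels'].astype(int)
m=np.zeros((480,640),bool); m[150:230,395:510]=1
m&=(W[:,:,2]>55)&(p[:,:,0]>p[:,:,1]*2.5); w=W[m]
b=cv2.minEnclosingCircle(w[:,:2].astype(np.float32)); d=np.array(b[0])-[522.4,-297.4]
print(b,np.percentile(w[:,2],95),'tote xy',d@[np.cos(a),np.sin(a)],d@[-np.sin(a),np.cos(a)])
E
```

```text
t 17.25 pos [558.6  63.2 113. ] toolz [-0.001 -0.    -1.   ] heading -79.11 w 0.846 gf 0.0 F [0.2 0.3 0.7] j [ 0.18  0.32 -0.44  1.74  0.15  1.11 -1.69]
shift [ 0.0097  0.0013 -0.3921] turn 0.0009 or -1.4991
torch grasp goal [ 485.97905855 -303.92035461] candle [ 618.86627734 -280.12987157]
((608.2866821289062, -277.16851806640625), 32.297115325927734) 73.49119072978434 tote xy 88.10784479040635 4.779405269568998
```

arm_command --moves '[0.008,0.001,-0.1,0,0,0,0.85,0.008,0.001,-0.22,0,0,0,0.85,0.008,0.001,-0.33,0,0,0,0.85,0.008,0.001,-0.385,0,0,0,0.85,0.008,0.001,-0.385,0,0,0,0.85,0.008,0.001,-0.385,0,0,0,0,0.008,0.001,-0.385,0,0,0,0,0.008,0.001,-0.385,0,0,0,0,0.008,0.001,-0.385,0,0,0,0,0.008,0.001,-0.385,0,0,0,0]' --newtons 25

```text
clock: 18.3
tcp_pos: [561.1, 64.5, 17.6]
tcp_rot: [0.0, 0.995, 0.096, 0.001]
force: [-0.5, -1.1, 5.7]
grip_width: 0.588
grasp_force: 25.0
```

arm_command --moves '[0,0,0,0,0,0,0,0,0,0.06,0,0,0,0,0,0,0.16,0,0,0,0,0,0,0.28,0,0,0,0,0,0,0.36,0,0,0,0,0,0,0.4,0,0,0,0,0,0,0.4,0,0,0,0,0,0,0.4,0,0,0,0]'

```text
clock: 19.1
tcp_pos: [559.8, 64.6, 115.8]
tcp_rot: [0.0, 0.995, 0.096, -0.001]
force: [-0.0, -0.2, -1.9]
grip_width: 0.593
grasp_force: 25.0
```

```bash
python3 g.py 561 325.2 120 101.1;python3 - <<'E'
from h import *
c=snap('side','side4')
cv2.imwrite('pics/crop4.png',cv2.resize(c['pixels'][170:430,220:440,::-1],None,fx=2.2,fy=2.2))
E
```

```text
t 19.1 pos [559.8  64.6 115.8] toolz [-0.001 -0.    -1.   ] heading -79.02 w 0.593 gf 24.99908487986376 F [-0.  -0.2 -1.9] j [ 0.18  0.32 -0.44  1.74  0.15  1.12 -1.69]
shift [0.005  1.0423 0.0167] turn 0.001 or -1.499
torch grasp goal [ 485.97905855 -303.92035461] candle [ 618.86627734 -280.12987157]
```

View pics/crop4.png

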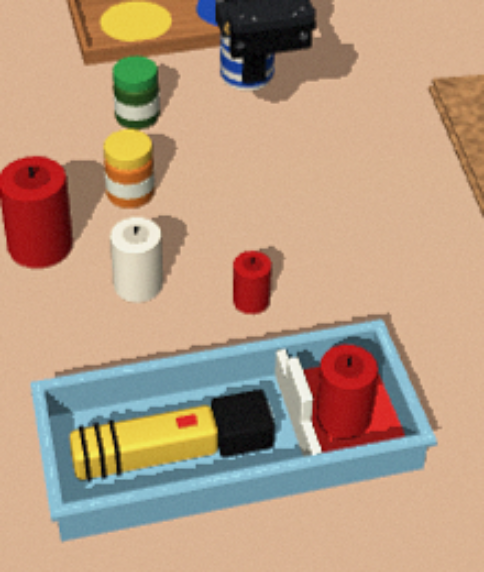

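The red candle stands in the red bay (crop (348,390)) and the caddy is held upright. Carrying it to the blue disc, slowly at the end.

arm_command --moves '[0,0.06,0,0,0,0,0,0,0.17,0,0,0,0,0,0,0.3,0,0,0,0,0,0,0.45,0,0,0,0,0,0,0.6,0,0,0,0,0,0,0.74,0,0,0,0,0,0,0.86,0,0,0,0,0,0,0.94,0,0,0,0,0,0,0.98,0,0,0,0,0,0,0.98,0,0,0,0,0]'

```text
clock: 20.15
tcp_pos: [559.1, 311.7, 115.8]
tcp_rot: [-0.0, 0.995, 0.097, -0.001]
force: [0.4, -0.4, -1.9]
grip_width: 0.591
grasp_force: 25.0
```

arm_command --moves '[0,0.06,0,0,0,0,0,0,0.06,0,0,0,0,0,0,0.06,0,0,0,0,0,0,0.06,-0.08,0,0,0,0,0,0.06,-0.16,0,0,0,0,0,0.06,-0.22,0,0,0,0,0,0.06,-0.26,0,0,0,0,0,0.06,-0.28,0,0,0,0,0,0.06,-0.28,0,0,0,0]'

```text
clock: 21.05
tcp_pos: [560.2, 324.5, 46.2]
tcp_rot: [0.0, 0.995, 0.096, -0.0]
force: [0.8, -0.2, -1.6]
grip_width: 0.587
grasp_force: 25.0
```

```bash
python3 g.py 561 325.2 24 101.1
```

```text
t 21.05 pos [560.2 324.5  46.2] toolz [-0.001 -0.    -1.   ] heading -79.03 w 0.587 gf 24.99913820884291 F [ 0.8 -0.2 -1.6] j [-0.23  0.58 -0.49  1.56  0.29  1.08 -2.17]
shift [ 0.0032  0.0028 -0.0888] turn 0.0011 or -1.4989
torch grasp goal [ 485.97905855 -303.92035461] candle [ 618.86627734 -280.12987157]
```

arm_command --moves '[0.003,0.003,-0.03,0,0,0,0,0.003,0.003,-0.05,0,0,0,0,0.003,0.003,-0.065,0,0,0,0,0.003,0.003,-0.075,0,0,0,0,0.003,0.003,-0.083,0,0,0,0,0.003,0.003,-0.088,0,0,0,0,0.003,0.003,-0.09,0,0,0,0,0.003,0.003,-0.09,0,0,0,0]'

```text
clock: 21.85
tcp_pos: [561.1, 325.5, 24.1]
tcp_rot: [0.0, 0.995, 0.096, 0.0]
force: [0.0, 0.3, -1.3]
grip_width: 0.585
grasp_force: 25.0
```

arm_command --moves '[0,0,-0.003,0,0,0,0,0,0,-0.006,0,0,0,0,0,0,-0.006,0,0,0,0]'

```text
clock: 22.15
tcp_pos: [561.2, 325.6, 23.7]
tcp_rot: [0.0, 0.995, 0.096, 0.0]
force: [-4.2, -2.8, 6.6]
grip_width: 0.587
grasp_force: 25.0
```

arm_command --moves '[0,0,0,0,0,0,0.65,0,0,0,0,0,0,0.75,0,0,0,0,0,0,0.8,0,0,0,0,0,0,0.8,0,0,0.05,0,0,0,0.8,0,0,0.2,0,0,0,0.8,0,0,0.4,0,0,0,0.8,0,0,0.55,0,0,0,0.8,0,0,0.55,0,0,0,0.8]'

```text
clock: 23.05
tcp_pos: [563.4, 327.6, 167.7]
tcp_rot: [-0.002, 0.995, 0.096, 0.005]
force: [0.1, 0.5, 0.4]
grip_width: 0.798
grasp_force: 0.0
```

```bash
python3 g.py 441.7 8.2 160 101.1 441.7 8.2 11 101.1
```

```text
t 23.05 pos [563.4 327.6 167.7] toolz [ 0.009  0.005 -1.   ] heading -79.01 w 0.798 gf 0.0 F [0.1 0.5 0.4] j [-0.21  0.47 -0.52  1.44  0.24  1.28 -2.13]
shift [-0.4868 -1.2777 -0.0307] turn 0.0009 or -1.4991
shift [-0.4868 -1.2777 -0.6267] turn 0.0009 or -1.4991
torch grasp goal [ 485.97905855 -303.92035461] candle [ 618.86627734 -280.12987157]
```

arm_command --moves '[-0.06,-0.17,0,0,0,0,0.8,-0.13,-0.34,0,0,0,0,0.8,-0.19,-0.51,0,0,0,0,0.8,-0.26,-0.68,0,0,0,0,0.8,-0.32,-0.85,0,0,0,0,0.8,-0.37,-0.98,0,0,0,0,0.8,-0.37,-0.98,0,0,0,0,0.8,-0.37,-0.98,0,0,0,0,0.8]'

```text
clock: 23.85
tcp_pos: [468.6, 80.1, 160.7]
tcp_rot: [0.0, 0.995, 0.095, 0.001]
force: [0.4, 0.8, 0.4]
grip_width: 0.8
grasp_force: 0.0
```

arm_command --moves '[-0.06,-0.16,0,0,0,0,0.8,-0.115,-0.3,0,0,0,0,0.8,-0.115,-0.3,0,0,0,0,0.8,-0.115,-0.3,-0.1,0,0,0,0.8,-0.115,-0.3,-0.2,0,0,0,0.8,-0.115,-0.3,-0.22,0,0,0,0.8,-0.115,-0.3,-0.22,0,0,0,0.8,-0.115,-0.3,-0.22,0,0,0,0.8]'

```text
clock: 24.65
tcp_pos: [440.6, 6.3, 106.1]
tcp_rot: [-0.0, 0.995, 0.096, 0.001]
force: [-0.1, -0.3, -0.2]
grip_width: 0.801
grasp_force: 0.0
```

```bash
python3 g.py 441.7 8.2 11 101.1; python3 - <<'E'
from h import *
c=snap('side','side5')
cv2.imwrite('pics/crop5.png',cv2.resize(c['pixels'][140:330,190:420,::-1],None,fx=2.6,fy=2.6))
E
```

```text
t 24.65 pos [440.6   6.3 106.1] toolz [ 0.001  0.    -1.   ] heading -78.95 w 0.801 gf 0.0 F [-0.1 -0.3 -0.2] j [ 0.27  0.06 -0.4   2.05  0.02  1.04 -1.51]
shift [ 0.0043  0.0078 -0.3804] turn 0.0004 or -1.4996
torch grasp goal [ 485.97905855 -303.92035461] candle [ 618.86627734 -280.12987157]
```

View pics/crop5.png

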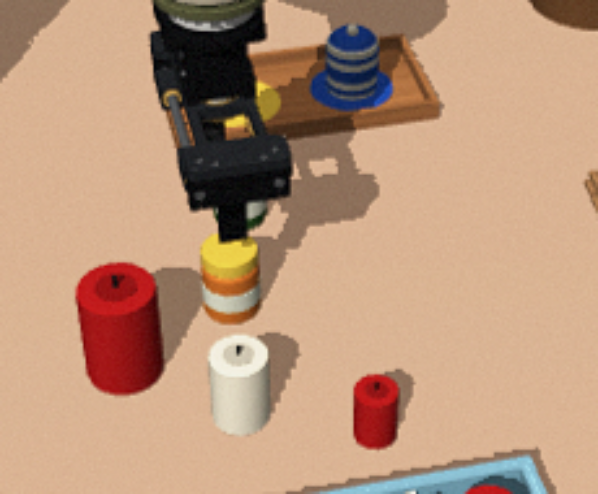

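Caddy stands upright on the blue disc (crop (352,75)); the gripper is above the honey jar (230,280) with clearance to its neighbours.

arm_command --moves '[0.004,0.008,-0.1,0,0,0,0.8,0.004,0.008,-0.2,0,0,0,0.8,0.004,0.008,-0.3,0,0,0,0.8,0.004,0.008,-0.375,0,0,0,0.8,0.004,0.008,-0.375,0,0,0,0.8,0.004,0.008,-0.375,0,0,0,0,0.004,0.008,-0.375,0,0,0,0,0.004,0.008,-0.375,0,0,0,0,0.004,0.008,-0.375,0,0,0,0,0.004,0.008,-0.375,0,0,0,0]' --newtons 20

```text
clock: 25.7
tcp_pos: [441.5, 7.4, 12.2]
tcp_rot: [0.0, 0.995, 0.096, 0.001]
force: [-1.7, -1.0, 6.5]
grip_width: 0.542
grasp_force: 20.0
```

arm_command --moves '[0,0,0,0,0,0,0,0,0,0.06,0,0,0,0,0,0,0.18,0,0,0,0,0,0,0.34,0,0,0,0,0,0,0.48,0,0,0,0,0,0,0.54,0,0,0,0,0,0,0.54,0,0,0,0,0,0,0.54,0,0,0,0]'

```text
clock: 26.5
tcp_pos: [440.4, 7.4, 145.6]
tcp_rot: [0.0, 0.995, 0.096, -0.0]
force: [-1.1, 0.1, -2.9]
grip_width: 0.544
grasp_force: 19.9
```

```bash
python3 g.py 447.4 302.8 140 101.1
```

```text
t 26.5 pos [440.4   7.4 145.6] toolz [-0.001 -0.    -1.   ] heading -79.03 w 0.544 gf 19.949538259534165 F [-1.1  0.1 -2.9] j [ 0.28  0.01 -0.4   2.    0.    1.13 -1.5 ]
shift [ 0.0281  1.1818 -0.0225] turn 0.0011 or -1.4989
torch grasp goal [ 485.97905855 -303.92035461] candle [ 618.86627734 -280.12987157]
```

arm_command --moves '[0,0.07,0,0,0,0,0,0,0.2,0,0,0,0,0,0.01,0.35,0,0,0,0,0,0.01,0.5,0,0,0,0,0,0.02,0.65,0,0,0,0,0,0.02,0.78,0,0,0,0,0,0.02,0.88,0,0,0,0,0,0.02,0.95,0,0,0,0,0,0.02,0.98,0,0,0,0,0,0.02,0.98,0,0,0,0,0]'

```text
clock: 27.5
tcp_pos: [445.0, 252.8, 145.0]
tcp_rot: [0.0, 0.995, 0.096, -0.001]
force: [-0.3, -0.5, -1.4]
grip_width: 0.543
grasp_force: 19.9
```

arm_command --moves '[0.006,0.1,0,0,0,0,0,0.006,0.2,0,0,0,0,0,0.006,0.2,0,0,0,0,0,0.006,0.2,-0.1,0,0,0,0,0.006,0.2,-0.22,0,0,0,0,0.006,0.2,-0.32,0,0,0,0,0.006,0.2,-0.38,0,0,0,0,0.006,0.2,-0.42,0,0,0,0,0.006,0.2,-0.42,0,0,0,0]'

```text
clock: 28.4
tcp_pos: [447.0, 301.5, 40.4]
tcp_rot: [0.0, 0.995, 0.095, -0.001]
force: [-0.1, -0.6, -0.8]
grip_width: 0.542
grasp_force: 19.9
```

```bash
python3 g.py 447.4 302.8 18.5 101.1
```

```text
t 28.4 pos [447.  301.5  40.4] toolz [-0.001 -0.001 -1.   ] heading -79.06 w 0.542 gf 19.949343401240185 F [-0.1 -0.6 -0.8] j [-0.16  0.4  -0.61  1.85  0.27  0.98 -2.26]
shift [ 0.0015  0.0051 -0.0877] turn 0.0013 or -1.4987
torch grasp goal [ 485.97905855 -303.92035461] candle [ 618.86627734 -280.12987157]
```

arm_command --moves '[0.0015,0.005,-0.03,0,0,0,0,0.0015,0.005,-0.055,0,0,0,0,0.0015,0.005,-0.07,0,0,0,0,0.0015,0.005,-0.082,0,0,0,0,0.0015,0.005,-0.09,0,0,0,0,0.0015,0.005,-0.094,0,0,0,0,0.0015,0.005,-0.094,0,0,0,0]'

```text
clock: 29.1
tcp_pos: [447.7, 303.8, 18.3]
tcp_rot: [0.0, 0.995, 0.096, 0.0]
force: [-3.4, -1.6, 4.4]
grip_width: 0.543
grasp_force: 20.0
```

arm_command --moves '[0,0,0,0,0,0,0.65,0,0,0,0,0,0,0.72,0,0,0,0,0,0,0.75,0,0,0,0,0,0,0.75,0,0,0.05,0,0,0,0.75,0,0,0.2,0,0,0,0.75,0,0,0.4,0,0,0,0.75,0,0,0.6,0,0,0,0.75,0,0,0.8,0,0,0,0.75,0,0,0.8,0,0,0,0.75]'

```text
clock: 30.1
tcp_pos: [449.8, 306.1, 226.0]
tcp_rot: [-0.002, 0.995, 0.096, 0.005]
force: [0.5, 0.6, 0.1]
grip_width: 0.751
grasp_force: 0.0
```

arm_command --moves '[0,0.15,0.1,0,0,0,0.75,-0.1,0.35,0.1,0,0,0,0.75,-0.2,0.5,0.1,0,0,0,0.75,-0.2,0.6,0.1,0,0,0,0.75,-0.2,0.6,0.1,0,0,0,0.75,-0.2,0.6,0.1,0,0,0,0.75,-0.2,0.6,0.1,0,0,0,0.75,-0.2,0.6,0.1,0,0,0,0.75]'

```text
clock: 30.9
tcp_pos: [398.5, 452.5, 243.1]
tcp_rot: [0.0, 0.996, 0.095, 0.0]
force: [-0.6, -0.4, 0.9]
grip_width: 0.752
grasp_force: 0.0
```

```bash
python3 - <<'E'
from m import *
c=snap('top','top6'); s=snap('side','side6'); W=cloud(c); p=c['pixels'].astype(int)
def circ(n,u0,v0,u1,v1,lo,o,ang,red=False):
    m=np.zeros((480,640),bool); m[v0:v1,u0:u1]=1; m&=(W[:,:,2]>lo)&(W[:,:,2]<85)
    if red: m&=(p[:,:,0]>p[:,:,1]*2.5)
    m=cv2.erode(m.astype(np.uint8),np.ones((3,3)))>0 if red else m
    w=W[m]
    b=cv2.minEnclosingCircle(w[:,:2].astype(np.float32)); a=np.radians(ang); d=np.array(b[0])-o
    print(n,b,'h',np.percentile(w[:,2],97),'xy',d@[np.cos(a),np.sin(a)],d@[-np.sin(a),np.cos(a)])
circ('caddy',110,190,215,248,40,[504.2,314],11.1); circ('honey',110,248,215,320,40,[504.2,314],11.1)
circ('candle',395,150,510,225,50,[522.4,-297.4],10.15,True)
for k,u,v in(('herb',248,272),('white',368,270)):
    circ(k,u-28,v-28,u+28,v+28,40,[0,0],0)
cv2.imwrite('pics/fin.png',np.hstack([cv2.resize(c['pixels'][:,:,::-1],(400,300)),cv2.resize(s['pixels'][:,:,::-1],(400,300))]))
E
```

```text
caddy ((561.6328735351562, 325.430419921875), 26.54190444946289) h 74.78845105046344 xy 58.55906439361948 0.1594974594647207
honey ((448.25335693359375, 304.2043762207031), 24.19717788696289) h 73.75819087789817 xy -56.785903169395226 1.158583989815537
candle ((616.358642578125, -279.26812744140625), 21.759122848510742) h 74.31944940633349 xy 95.68347184978914 1.2901675765353358
herb ((448.6755676269531, 130.19065856933594), 23.680086135864258) h 68.01106912014046 xy 448.6755676269531 130.19065856933594
white ((449.3632507324219, -118.30635070800781), 22.790103912353516) h 69.02490157529483 xy 449.3632507324219 -118.30635070800781
```

View pics/fin.png

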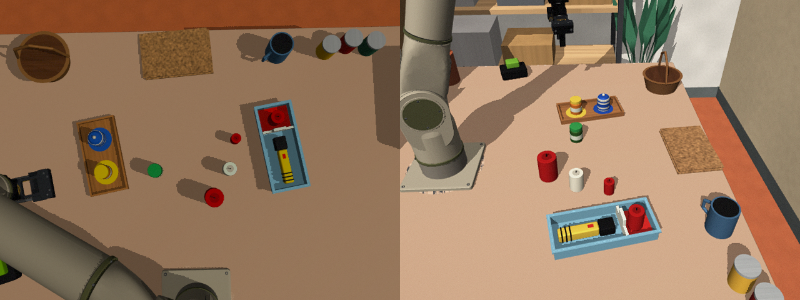

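The final pictures show the caddy and honey jar centred on their discs, at (97,138) and (105,172). The torch and red candle are in the tote at (284,155) and (272,118), the herb jar and white candle haven't moved, and the arm is clear. Handing in.

```bash
python3 -c "
from bench import r
print(r.close_job())"
```

```text
the job is handed in; nothing more can be done
None
```

Both kits are made up as asked and the job is handed in; my last camera check showed everything in place with the arm clear, but the hand-in returned no verdict.

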